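# Get the house key from behind the hall-table ornaments

## Robot

A 7-joint arm with a two-finger parallel gripper is mounted at the origin on the work surface. World frame = base frame: x ahead of the robot, y to its left, z up, the work surface at z = 0. Lengths are in m, angles in rad, forces in N, time in s.
With the tool pointing down it reaches from about 0.425 to 0.875 m from the base axis. Payload 4.7 kg.
Tool frame: the origin (TCP) lies midway between the tips of the shut fingers; the grasp point (between the pads) lies 19 mm behind it; z points along the fingers, y is the line along which they close (so a half turn about z gives the same grasp; the last joint's range is limited). The gripper opens to 87 mm and grips with 3 to 60 N. Pads are 19 mm wide; open, the fingers measure 117 mm over their backs; the gripper's body (75 mm by 190 mm) begins 51 mm behind the grasp point.
Start: joints at [1.275, 0.321, -0.07, 1.45, 0.023, 1.371, -0.057], TCP at [0.198, -0.619, 0.223] pointing down, gripper open.
Joint ranges: [-2.86, 2.86], [-0.3, 2.09], [-1.38, 1.24], [0.06, 2.45], [-1.56, 4.7], [0.09, 2.05], [-2.69, 2.69]. Speed limits (rad/s): [2.57, 2.57, 3.14, 3.14, 3.14, 3.14, 3.14].

## Interface

Orientations are given as a rotation vector (axis times angle).
In Python, from bench import ctrl gives the robot as it stands. The module is installed in compiled form; this text tells all that it offers.
- The arm moves only by the shell command python3 -m handwheel 'ROWS' [FORCE]. ROWS is JSON, a list of rows, each a list of 7 numbers: the finger opening in m, from 0 to 0.087, then the shift along the tool's x, y, z in m, then the turn, a rotation vector about the tool's x, y, z in degrees. A call has 1 to 12 rows; each row shifts and turns the commanded pose from where the row before left it, along the tool's axes as they then stand; what a row does not reach is not made up. A row lasts 1/8 s, in which the tool goes at most 62.5 mm and 10.7 degrees, less where a joint would pass 70% of its speed; a pose out of reach is approached as far as the arm can. A call is refused whole if a number of a shift passes 0.0625 or a number of a turn 10.7, either way. A call with a gripper value outside its range is refused whole. The fingers move at their own pace and stop on an object; FORCE is the grip in N (left out, the last holds). Time passes only in rows, so rows that do not move let the fingers close. It gives the time, the measured TCP pose, the force, the opening and the grip force at its end, in the units of the state.
- ctrl.get_state(): the state, without advancing time (a new reading comes with each control period).
- ctrl.get_image(name): name is "side" or "top"; returns (picture, depth): 480x640x3 uint8, blue, green, red; 480x640 float32, m along the optical axis (not along the pixel's ray), 0 where there is no reading.
- ctrl.camera_info(name): a dict with "intrinsics" (3x3 intrinsics, pixels), "R" (3x3) and "t" (3): a world point X has camera coordinates R X + t. Camera axes: x right, y down, z forward; pixel columns grow to the right and rows downward; lengths in m; the calibration is good to about 2 mm. A picture is of the moment at which its call begins. camera_info takes no time and is no camera call.
- ctrl.close_job(): hands the job in; it is judged then, once.
The state is a dict: "time": time; "joint_positions": joint angles; "qd": joint speeds; "joint_torque": joint torques, N m; "position": TCP position; "tool_rot": TCP orientation; "ft_force": force on the tool from outside, world axes, zero at the start; "torque": the same for the moment, N m; "grip_width": opening from 0.0 (shut) to 1.0 (fully open); "grip_force": force on a finger pad.
Only numpy, scipy, OpenCV 4.12 (cv2) and the standard library are available. Lean on these libraries where they do the work, as an engineer would, in place of code of your own. Each camera call takes 0.05 s, during which the arm holds its last target. There are 200 camera calls.

## Task

The house key has ended up behind the three ornaments (vase, candlestick, planter) on the hall table's wooden display tray. First move all three ornaments over to the grey felt mat and stand them there, then take the key and lay it flat in the white key dish, and only after that put each ornament back upright on the very coaster where it stood at the start, at the same spot. Do not drop or tip over the ornaments, and leave the tealight and the little bell where they are.

Things in the scene. Friction and masses are not known exactly. Their poses are not given: they have to be found in the camera images.
- vase: Round glass vase of clay and pebbles with green leaves. Widest, 60 mm across, in a straight band 34 to 66 mm above its underside; foot 52 mm across; glass 82 mm high, leaf tips at 110 mm. About 0.3 kg. Origin: centre of the underside, z up. Grip across the band, 50 to 60 mm up. Starts upright on one of the tray's three coasters.
- candlestick: Black metal candlestick with a fixed white candle. Round foot 70 mm across, thin stem, cup 34 mm across at 60 to 72 mm height, candle 23 mm across from 72 to 160 mm, wick to 167 mm. About 0.35 kg, heavy foot. Origin: centre of the underside, z up. Grip the candle 115 to 120 mm above the underside. Starts upright on one of the tray's coasters.
- planter: Square white ceramic planter with a green cactus: 54 x 54 mm, 75 mm high, cactus to 111 mm. About 0.4 kg. Origin: centre of the underside, z up, x and y square to its sides. Grip across two facing sides, 55 to 60 mm above the underside. Starts upright on one of the tray's coasters, up to 0.25 rad from square with the tray.
- key: Rigid steel key with a wood block handle, 120 mm long along its x, lying flat, 0.07 kg. Origin: underside, mid-length, z up. Handle x -60 to +10 mm, 24 mm wide (y), 16 mm high; shaft 8 mm thick to x = +60, bit near its end to y = +20. Grip across the handle at x = -25 (near the centre of mass). Starts on the tray 75 to 90 mm beyond the ornament row, along it (its x near the tray's y).
- tray: Low fixed display tray, light wood floor, black rim; outside 200 (x) by 320 mm (y). Origin: centre of the underside, x away from the robot. Floor top at 6 mm, rim 14 mm high, corner balls to 20 mm. Three grey coasters, flat discs 80 mm across flush with the floor, at x = -40 mm, y = -100, 0, +100 mm; each starts with one ornament, within 6 mm of its middle.
- mat: Grey felt mat, fixed, 300 mm (its x) by 110 mm (its y), 3 mm thick, empty at the start: the side area, with room for the three ornaments in a row along its x. It lies left or right of the tray, the dish on the other side; its x points roughly away from the robot. Origin: centre of its underside.
- dish: White ceramic key dish, fixed: an open rectangular tray, outside 180 mm (its x) by 120 mm (its y) by 28 mm high, walls and floor 5 mm thick, so inside 170 x 110 mm. Origin: centre of its underside. (Other things on the table: a book with a glasses case on it, 62 mm high, between the robot and the tray; taller things along the back and sides.)
- tealight: Bystander: small amber glass tealight cup, 42 mm across, 28 mm high, loose on the tray near one end of the strip where the key lies. Origin: centre of its underside. Leave it alone.
- bell: Bystander: small brass hand bell with a dark wooden knob, 40 mm across, 53 mm high, loose on the tray near the other end of that strip. Origin: centre of its underside. Leave it alone.
Mind the look-alikes: they are no part of the job. What is shaped like the candlestick but blue or pink is not meant.

How it is judged:
On the way, in this order (a step that is already met when the one before it is completed fails the run):
1. all three ornaments stand upright on the felt mat at the same time, let go (x of vase in the frame of mat between -0.15 and 0.15 m and y of vase in the frame of mat between -0.055 and 0.055 m and z of each of vase, candlestick, planter in the frame of mat below 0.012 m and angle between each of vase, candlestick, planter's own z axis and vertical below 0.12 rad and contact force between the fingers and vase below 0.1 N and x of candlestick in the frame of mat between -0.15 and 0.15 m and y of candlestick in the frame of mat between -0.055 and 0.055 m and contact force between the fingers and candlestick below 0.1 N and x of planter in the frame of mat between -0.15 and 0.15 m and y of planter in the frame of mat between -0.055 and 0.055 m and contact force between the fingers and planter below 0.1 N), for 0.2 s.
2. the key lies flat in the key dish, let go, while the three ornaments still stand on the mat (all of step 1 and horizontal distance between key and dish below 0.045 m and z of key in the frame of dish below 0.014 m and angle between key's own z axis and vertical below 0.15 rad and contact force between the fingers and key below 0.1 N), for 0.2 s.
At the end, for the whole second after the job is handed in: The key lies flat in the key dish (its middle within 45 mm of the dish's middle), and the vase, the candlestick and the planter each stand upright on the tray within 15 mm of the spot where that ornament stood at the start (any turn about the vertical); all released and at rest (horizontal distance between key and dish below 0.045 m and z of key in the frame of dish below 0.014 m and angle between key's own z axis and vertical below 0.15 rad and contact force between the fingers and key below 0.1 N and linear speed of each of key, vase, candlestick, planter below 0.03 m/s and distance of each of vase, candlestick, planter from where it was at the start of the episode below 0.015 m and angle between each of vase, candlestick, planter's own z axis and vertical below 0.1 rad); the robot touches nothing.
It fails at once if an ornament is tipped over (angle between any of vase, candlestick, planter's own z axis and vertical above 1 rad).
It fails at once if an ornament is dropped or knocked away (faster than 0.8 m/s with no finger touching it) ((linear speed of vase above 0.8 m/s and contact force between the fingers and vase below 0.1 N) or (linear speed of candlestick above 0.8 m/s and contact force between the fingers and candlestick below 0.1 N) or (linear speed of planter above 0.8 m/s and contact force between the fingers and planter below 0.1 N)).
It fails at once if the tealight or the bell is moved more than 25 mm (distance of any of tealight, bell from where it was at the start of the episode above 0.025 m).
It also fails if it takes over 144 s, if anything falls off the work surface, if the arm or the gripper's body presses on something with over 40 N, if the wrist force passes 120 N, or if a joint passes its speed limit or range.

## Working session

There is one attempt and no reset: what is moved stays moved. The work goes in short steps, Python scripts to look and compute and a shell command to move; the robot and the scene stay as the last step left them, time stands still between calls to the robot, and variables do not carry over. Pictures are saved under pics/ and viewed, at most 14 in all, crops included, and the job is handed in when it is done.

```bash
mkdir -p pics; cat > h.py <<'E'
import numpy as np,cv2
from bench import ctrl
from scipy.spatial.transform import Rotation as Ro
def cloud(n):
    im,d=ctrl.get_image(n);c=ctrl.camera_info(n);K=np.array(c["intrinsics"]);R=np.array(c["R"]);t=np.array(c["t"])
    v,u=np.mgrid[:480,:640]
    P=np.stack([(u-K[0,2])/K[0,0]*d,(v-K[1,2])/K[1,1]*d,d],-1)
    X=(P-t)@R
    X[d==0]=np.nan
    return im,X
E
python3 - <<'E'
from h import *
for n in("top","side"):
    im,X=cloud(n);cv2.imwrite(f"pics/{n}0.png",im);np.save(n+"0.npy",X);np.save(n+"im.npy",im)
    c=ctrl.camera_info(n);print(n,-np.array(c["R"]).T@c["t"],np.array(c["intrinsics"])[0],np.round(c["R"],2).tolist())
s=ctrl.get_state();print(s["position"],s["tool_rot"],Ro.from_rotvec(s["tool_rot"]).as_matrix().round(3),s["time"])
E
```

```text
top [0.38148508 0.00213896 1.15506348] [540.79153605   0.         315.56573677] [[0.02, -1.0, -0.01], [-1.0, -0.02, -0.08], [0.08, 0.01, -1.0]]
side [ 0.26264186 -0.68123056  0.71617378] [541.31732661   0.         320.58444432] [[0.95, -0.3, 0.02], [-0.2, -0.66, -0.72], [0.23, 0.68, -0.69]]
[ 0.19799027 -0.61858852  0.22157766] [-3.10230583e+00 -4.84524408e-01  5.54403798e-04] [[ 0.952  0.305 -0.001]
 [ 0.305 -0.952  0.002]
 [-0.    -0.002 -1.   ]] 0.1
```

View pics/top0.png

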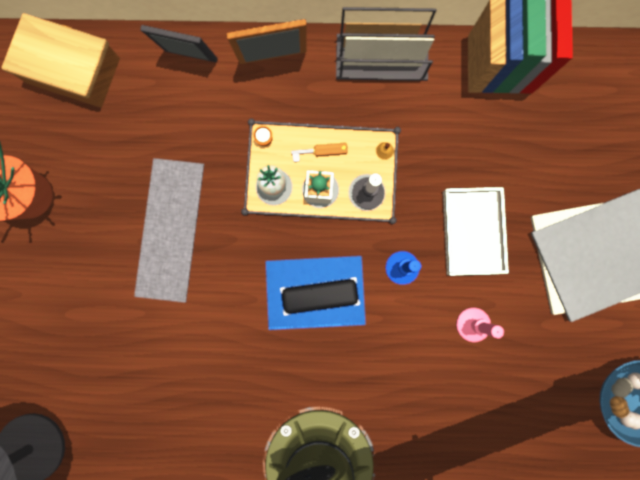

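View pics/side0.png

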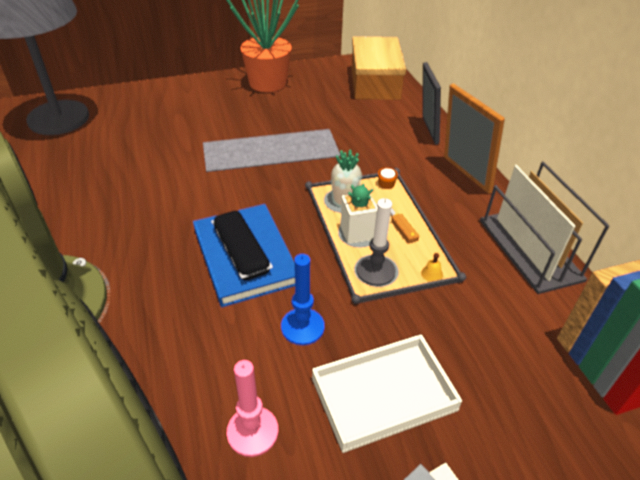

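Top view: vase at (271,183), planter (320,187), candlestick foot (368,192), key (320,151), tealight (263,136), bell (386,150), mat (170,230) on the left, dish (476,231) on the right. The blue and pink candlesticks are decoys, at (403,267) and (474,325). The side view shows the same layout.

```bash
cat > m.py <<'E'
from h import *
from scipy.optimize import least_squares
D={n:(np.load(n+"im.npy"),np.load(n+"0.npy")) for n in("top","side")}
X,im=D["top"][1],D["top"][0]
hsv={n:cv2.cvtColor(D[n][0],cv2.COLOR_BGR2HSV) for n in D}
def rect(n,mask):
    P=D[n][1][mask];P=P[np.isfinite(P[:,0])]
    (c,s,a)=cv2.minAreaRect((P[:,:2]*1000).astype(np.float32));return np.round(c,1),np.round(s,1),round(a,2),np.median(P[:,2]).round(4)
def comp(m,seed):
    l=cv2.connectedComponents(cv2.morphologyEx(m.astype(np.uint8),cv2.MORPH_OPEN,np.ones((3,3))))[1];return l==l[seed[1],seed[0]]
sx={"top":{"mat":(170,230),"dish":(476,231),"key":(330,150)},"side":{"mat":(270,150),"dish":(385,390),"key":(405,228)}}
for n in D:
    h=hsv[n]; print(n)
    print(" mat",rect(n,comp((h[...,1]<60)&(h[...,2]>60),sx[n]["mat"])))
    print(" dish",rect(n,comp((h[...,1]<60)&(h[...,2]>130),sx[n]["dish"])))
    p=sx[n]["key"];print(" keypx",h[p[1],p[0]],"handle",rect(n,comp((h[...,0]<20)&(h[...,1]>185)&(h[...,2]>120),p)))
# tray: floor by wood colour, top view
h=hsv["top"];m=(h[...,0]>12)&(h[...,0]<30)&(h[...,1]>60)&(h[...,2]>150);m[:, :240]=0;m[:,402:]=0;m[:115]=0;m[225:]=0
print("floor",rect("top",m))
sel={"vase":((235,300),(150,205)),"planter":((300,340),(160,210)),"cand":((345,390),(165,215))}
P=np.concatenate([D[n][1].reshape(-1,3) for n in D]);src=np.repeat([0,1],480*640)
ok=np.isfinite(P[:,0]);P=P[ok];src=src[ok]
def circ(Q,r=None):
    c0=np.median(Q[:,:2],0)
    f=lambda p:np.hypot(*(Q[:,:2]-p[:2]).T)-(r or p[2])
    return least_squares(f,[*c0,.03],loss="soft_l1",f_scale=.002).x
def near(c,R,z0,z1,s=None):
    k=(np.hypot(*(P[:,:2]-c).T)<R)&(P[:,2]>z0)&(P[:,2]<z1)
    if s is not None:k&=src==s
    return P[k]
c={k:np.nanmedian(X[v-3:v+4,u-3:u+4].reshape(-1,3),0) for k,(u,v) in dict(vase=(271,186),planter=(319,183),cand=(375,181),tea=(263,136),bell=(386,150)).items()}
print(c)
for s in(0,1,None):
    for k,R,z0,z1,r in(("vase",.045,.04,.072,.03),("cand",.03,.09,.155,.0115),("cand",.045,.008,.016,.035)):
        Q=near(c[k][:2],R,z0,z1,s);print(s,k,z0,len(Q),circ(Q,r).round(4) if len(Q)>10 else "")
    Q=near(c["planter"][:2],.05,.03,.084,s);print(s,"planter",len(Q),[np.round(a,1) for a in cv2.minAreaRect((Q[:,:2]*1000).astype(np.float32))],np.percentile(Q[:,2],99))
    for k in("tea","bell"):
        Q=near(c[k][:2],.03,.012,.08,s);print(k,Q[:,:2].mean(0).round(3),Q[:,2].max().round(3))
for k in c: print(k,"maxz",[np.percentile(near(c[k][:2],.035,0,.3,s)[:,2],99.5).round(3) for s in(0,1)])
E
python3 m.py
```

```text
top
 mat (array([484.1, 330.3]), array([111.5, 300.1]), 84.75, np.float64(0.0024))
 dish (array([ 493.6, -326.2]), array([188. , 133.8]), 2.31, np.float64(0.0055))
 keypx [ 16 174 241] handle (array([593.7,  29.9]), array([2091.4, 1274.4]), 89.96, np.float64(0.0004))
side
 mat (array([483. , 334.7]), array([126.3, 302.4]), 84.5, np.float64(0.002))
 dish (array([ 497.2, -310.7]), array([196.8, 140.3]), 2.83, np.float64(0.0051))
 keypx [ 16 192 237] handle (array([657.5, -14.3]), array([22.4, 70.1]), 3.84, np.float64(0.0208))
floor (array([614.7,   6.3]), array([313. , 194.3]), 87.67, np.float64(0.0062))
{'vase': array([0.56587265, 0.10523236, 0.08699444]), 'planter': array([0.56941612, 0.00923212, 0.11512614]), 'cand': array([ 0.56603803, -0.09463954,  0.16534623]), 'tea': array([0.68200697, 0.13008368, 0.03560416]), 'bell': array([ 0.65688694, -0.12982711,  0.0350587 ])}
0 vase 0.04 80 [0.584  0.1086 0.03  ]
0 cand 0.09 73 [ 0.5697 -0.0946  0.03  ]
0 cand 0.008 522 [ 0.5738 -0.0966  0.03  ]
0 planter 466 [array([573. ,   9.9]), array([53.9, 54.5]), np.float64(86.8)] 0.083814630780526
[... 155 characters left out ...]
5712 -0.0873  0.03  ]
1 planter 1017 [array([570.1,   8.8]), array([55.7, 54.6]), np.float64(84.9)] 0.08313296631058029
tea [0.681 0.127] 0.038
bell [ 0.657 -0.137] 0.06
None vase 0.04 390 [0.5459 0.0689 0.03  ]
None cand 0.09 479 [ 0.5686 -0.0936  0.03  ]
None cand 0.008 1151 [ 0.5723 -0.0917  0.03  ]
None planter 1483 [array([571.9,   9. ]), array([56.6, 56.6]), np.float64(86.7)] 0.08358330899384915
tea [0.683 0.129] 0.04
bell [ 0.658 -0.134] 0.061
vase maxz [np.float64(0.118), np.float64(0.116)]
planter maxz [np.float64(0.118), np.float64(0.116)]
cand maxz [np.float64(0.169), np.float64(0.167)]
tea maxz [np.float64(0.04), np.float64(0.037)]
bell maxz [np.float64(0.059), np.float64(0.057)]
```

```bash
cat > m2.py <<'E'
exec(open("m.py").read().split("# tray")[0].replace("print(","(lambda *a:0)("))
for n in D:
    Y=D[n][1];h=hsv[n]
    k=(np.hypot(Y[...,0]-.578,Y[...,1]-.108)<.04)&(Y[...,2]>.042)&(Y[...,2]<.07)
    Q=Y[k];r=least_squares(lambda p:np.hypot(*(Q[:,:2]-p).T)-.03,[.578,.108],loss="soft_l1",f_scale=.002)
    print(n,"vase",len(Q),r.x.round(4))
    k=(np.abs(Y[...,0]-.657)<.03)&(np.abs(Y[...,1]+.014)<.05)&(Y[...,2]>.017)&(Y[...,2]<.03)
    print(n,"keyhandle",k.sum(),rect(n,k))
    k=(np.abs(Y[...,0]-.657)<.03)&(np.abs(Y[...,1]-.05)<.02)&(h[...,1]<80);print("shaft",k.sum(),np.nanmean(Y[k],0).round(4))
    k=(np.abs(Y[...,0]-.5)<.13)&(np.abs(Y[...,1]+.322)<.1)&(Y[...,2]>.02)&(Y[...,2]<.04);print("dish rim",k.sum(),rect(n,k))
E
python3 m2.py
```

```text
top vase 68 [0.5839 0.1085]
top keyhandle 374 (array([660.9,  -6.5]), array([24.8, 83.5]), 5.48, np.float64(0.0216))
shaft 137 [0.6504 0.0546 0.0149]
dish rim 850 (array([ 491.3, -320.5]), array([180.4, 122.1]), 2.64, np.float64(0.027))
side vase 268 [0.5818 0.1094]
side keyhandle 350 (array([658.7,  -6.7]), array([26.2, 84.9]), 4.57, np.float64(0.0209))
shaft 24 [0.6533 0.0425 0.014 ]
dish rim 1956 (array([ 489.8, -319.4]), array([181.2, 123.5]), 2.87, np.float64(0.0265))
```

```bash
python3 -m handwheel '[[0.087,0,0,0,0,0,-10.7],[0.087,0,0,-0.05,0,0,-10.7],[0.087,0,0,-0.05,0,0,-10.7],[0.087,0,0,0,0,0,-10.7],[0.087,0,0,0,0,0,-10.7],[0.087,0,0,0,0,0,-10.7],[0.087,0,0,0,0,0,-8]]' 25
```

```text
time: 0.98
position: [0.198, -0.6188, 0.3219]
tool_rot: [-2.216, -2.225, -0.001]
ft_force: [0.2, -1.5, -0.9]
grip_width: 1.002
grip_force: 0.0
```

```bash
python3 -m handwheel '[[0.087,0.03,0.03,0,0,0,0],[0.087,0.052,0.03,0,0,0,0],[0.087,0.052,0.03,0,0,0,0],[0.087,0.052,0.03,0,0,0,0],[0.087,0.052,0.03,0,0,0,0],[0.087,0.052,0.03,0,0,0,0],[0.087,0.052,0.03,0,0,0,0],[0.087,0.052,0.03,0,0,0,0],[0.087,0.052,0.03,0,0,0,0],[0.087,0.052,0.03,0,0,0,0],[0.087,0.052,0.03,0,0,0,0],[0.087,0.052,0.03,0,0,0,0]]' 25 && python3 -m handwheel '[[0.087,0.052,0.025,0,0,0,0],[0.087,0.052,0,0,0,0,0],[0.087,0.022,0,0,0,0,0],[0.087,0,0,0,0,0,0],[0.087,0,0,0,0,0,0]]'
```

```text
time: 2.48
position: [0.5592, -0.016, 0.3224]
tool_rot: [2.223, 2.219, -0.001]
ft_force: [0.0, -1.2, -0.8]
grip_width: 1.001
grip_force: 0.0
time: 3.1
position: [0.584, 0.1066, 0.3222]
tool_rot: [2.224, 2.218, -0.002]
ft_force: [0.4, -0.6, 0.5]
grip_width: 0.996
grip_force: 0.0
```

```bash
python3 -m handwheel '[[0.087,0.002,-0.001,0.05,0,0,0],[0.087,0,0,0.06,0,0,0],[0.087,0,0,0.05,0,0,0],[0.087,0,0,0.04,0,0,0],[0.087,0,0,0.035,0,0,0],[0.087,0,0,0.025,0,0,0],[0.087,0,0,0.015,0,0,0],[0.087,0,0,0,0,0,0],[0.087,0,0,0,0,0,0]]'
```

```text
time: 4.22
position: [0.5838, 0.1103, 0.0487]
tool_rot: [2.222, 2.219, 0.002]
ft_force: [-0.0, -1.0, 0.1]
grip_width: 1.002
grip_force: 0.0
```

```bash
python3 -m handwheel '[[0.06,0,0,0,0,0,0],[0.055,0,0,0,0,0,0],[0.05,0,0,0,0,0,0],[0.05,0,0,0,0,0,0],[0.05,0,0,0,0,0,0],[0.05,0,0,0,0,0,0],[0.05,0,0,0,0,0,0]]' 25
```

```text
time: 5.1
position: [0.5825, 0.1106, 0.0477]
tool_rot: [-2.222, -2.22, 0.001]
ft_force: [-3.2, -0.2, 5.3]
grip_width: 0.685
grip_force: 25.0
```

```bash
python3 -m handwheel '[[0.05,0,0,-0.01,0,0,0],[0.05,0,0,-0.03,0,0,0],[0.05,0,0,-0.04,0,0,0],[0.05,0.02,0,0,0,0,0],[0.05,0.04,0.003,0,0,0,0],[0.05,0.045,0.003,0,0,0,0],[0.05,0.045,0.003,0,0,0,0],[0.05,0.04,0.002,0,0,0,0],[0.05,0.02,0,0,0,0,0],[0.05,0,0,0,0,0,0],[0.05,0,0,0.04,0,0,0],[0.05,0,0,0.02,0,0,0]]' && python3 -m handwheel '[[0.05,0,0,0.01,0,0,0],[0.05,0,0,0.008,0,0,0],[0.05,0,0,0.004,0,0,0],[0.05,0,0,0,0,0,0],[0.05,0,0,0,0,0,0]]'
```

```text
time: 6.6
position: [0.5937, 0.3175, 0.065]
tool_rot: [2.224, 2.218, -0.006]
ft_force: [0.2, -0.1, -1.9]
grip_width: 0.687
grip_force: 25.0
time: 7.22
position: [0.5943, 0.3209, 0.0462]
tool_rot: [2.222, 2.22, 0.002]
ft_force: [1.0, 0.6, -2.4]
grip_width: 0.684
grip_force: 25.0
```

```bash
python3 -m handwheel '[[0.05,0,0,0.001,0,0,0],[0.05,0,0,0,0,0,0],[0.05,0,0,0.0007,0,0,0],[0.05,0,0,0,0,0,0],[0.05,0,0,0,0,0,0]]'
```

```text
time: 7.85
position: [0.5942, 0.3208, 0.0448]
tool_rot: [2.222, 2.22, 0.001]
ft_force: [-1.7, -0.5, 5.3]
grip_width: 0.681
grip_force: 25.0
```

```bash
python3 -m handwheel '[[0.07,0,0,0,0,0,0],[0.08,0,0,0,0,0,0],[0.087,0,0,0,0,0,0],[0.087,0,0,0,0,0,0],[0.087,0,0,-0.03,0,0,0],[0.087,0,0,-0.055,0,0,0],[0.087,0,0,-0.055,0,0,0],[0.087,-0.03,-0.002,0,0,0,0],[0.087,-0.055,-0.005,0,0,0,0],[0.087,-0.057,-0.005,0,0,0,0],[0.087,-0.057,-0.005,0,0,0,0],[0.087,-0.057,-0.005,0,0,0,0]]' && python3 -m handwheel '[[0.087,-0.036,0,0,0,0,0],[0.087,-0.02,0,0,0,0,2],[0.087,0,0,0,0,0,2],[0.087,0,0,0,0,0,0],[0.087,0,0,0,0,0,0]]'
```

```text
time: 9.35
position: [0.5714, 0.0628, 0.1839]
tool_rot: [2.222, 2.22, 0.0]
ft_force: [1.4, -0.6, -0.0]
grip_width: 1.004
grip_force: 0.0
time: 9.98
position: [0.5717, 0.0111, 0.1839]
tool_rot: [-2.294, -2.145, -0.001]
ft_force: [-0.5, -0.1, -0.2]
grip_width: 1.002
grip_force: 0.0
```

```bash
python3 - <<'E'
from h import *
im,X=cloud("side");cv2.imwrite("pics/s1.png",im)
print(ctrl.get_state()["position"])
Q=X[(abs(X[...,0]-.593)<.05)&(abs(X[...,1]-.32)<.05)&(X[...,2]>.04)&(X[...,2]<.066)];print(len(Q),Q.mean(0))
E
```

```text
[0.57166572 0.01065353 0.18387299]
109 [0.57245802 0.30166601 0.05136887]
```

View pics/s1.png

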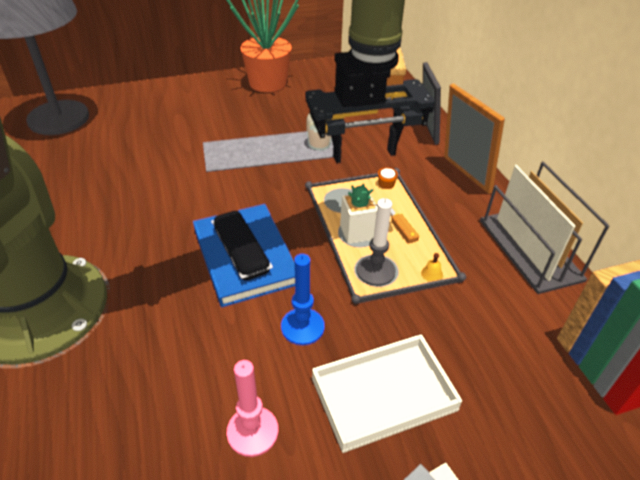

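Vase stands on the mat at (318,132); gripper is above the planter at (358,215).

```bash
python3 -m handwheel '[[0.087,-0.0015,0,0.03,0,0,0],[0.087,0,0,0.04,0,0,0],[0.087,0,0,0.03,0,0,0],[0.087,0,0,0.02,0,0,0],[0.087,0,0,0.015,0,0,0],[0.087,0,0,0,0,0,0],[0.07,0,0,0,0,0,0],[0.06,0,0,0,0,0,0],[0.045,0,0,0,0,0,0],[0.045,0,0,0,0,0,0],[0.045,0,0,0,0,0,0],[0.045,0,0,0,0,0,0]]' 25 && python3 -m handwheel '[[0.045,0,0,0,0,0,0],[0.045,0,0,0,0,0,0]]'
```

```text
time: 11.52
position: [0.5716, 0.007, 0.0491]
tool_rot: [2.298, 2.141, -0.0]
ft_force: [-1.6, -0.8, 3.3]
grip_width: 0.616
grip_force: 25.0
time: 11.78
position: [0.5716, 0.007, 0.0491]
tool_rot: [2.298, 2.141, -0.0]
ft_force: [-2.1, 0.2, 5.2]
grip_width: 0.619
grip_force: 25.0
```

```bash
python3 -m handwheel '[[0.045,0,0,-0.01,0,0,0],[0.045,0,0,-0.03,0,0,0],[0.045,0,0,-0.04,0,0,0],[0.045,0.02,-0.014,0,0,0,0],[0.045,0.04,-0.027,0,0,0,0],[0.045,0.04,-0.027,0,0,0,0],[0.045,0.04,-0.027,0,0,0,0],[0.045,0.04,-0.028,0,0,0,0],[0.045,0.04,-0.028,0,0,0,0],[0.045,0.04,-0.028,0,0,0,0],[0.045,0.04,-0.028,0,0,0,0],[0.045,0.02,-0.012,0,0,0,0]]' && python3 -m handwheel '[[0.045,0,0,0,0,0,0],[0.045,0,0,0.03,0,0,0],[0.045,0,0,0.03,0,0,0],[0.045,0,0,0.012,0,0,0],[0.045,0,0,0.008,0,0,0],[0.045,0,0,0,0,0,0],[0.045,0,0,0,0,0,0]]'
```

```text
time: 13.28
position: [0.3715, 0.3443, 0.1278]
tool_rot: [-2.292, -2.147, 0.002]
ft_force: [0.8, 0.3, -4.1]
grip_width: 0.623
grip_force: 25.0
time: 14.15
position: [0.3763, 0.3422, 0.0497]
tool_rot: [2.298, 2.141, 0.002]
ft_force: [0.8, -0.5, -4.8]
grip_width: 0.619
grip_force: 25.0
```

```bash
python3 -m handwheel '[[0.045,0,0,0.0015,0,0,0],[0.045,0,0,0.001,0,0,0],[0.045,0,0,0.001,0,0,0],[0.045,0,0,0,0,0,0],[0.045,0,0,0,0,0,0]]'
```

```text
time: 14.78
position: [0.3759, 0.3418, 0.0461]
tool_rot: [2.298, 2.141, -0.0]
ft_force: [-2.7, -3.4, 6.8]
grip_width: 0.617
grip_force: 25.0
```

```bash
python3 -m handwheel '[[0.07,0,0,0,0,0,0],[0.08,0,0,0,0,0,0],[0.087,0,0,0,0,0,0],[0.087,0,0,-0.03,0,0,0],[0.087,0,0,-0.05,0,0,0],[0.087,0,0,-0.05,0,0,-4],[0.087,0,0,-0.05,0,0,0],[0.087,-0.03,0.013,0,0,0,0],[0.087,-0.05,0.022,0,0,0,0],[0.087,-0.05,0.022,0,0,0,0],[0.087,-0.05,0.022,0,0,0,0],[0.087,-0.05,0.022,0,0,0,0]]' && python3 -m handwheel '[[0.087,-0.05,0.022,0,0,0,0],[0.087,-0.05,0.022,0,0,0,0],[0.087,-0.05,0.022,0,0,0,0],[0.087,-0.04,0.02,0,0,0,0],[0.087,-0.016,0.006,0,0,0,0],[0.087,0,0,0,0,0,0],[0.087,0,0,0,0,0,0]]'
```

```text
time: 16.27
position: [0.4772, 0.11, 0.2256]
tool_rot: [2.221, 2.219, 0.001]
ft_force: [0.7, 0.3, 0.6]
grip_width: 0.997
grip_force: 0.0
time: 17.15
position: [0.5681, -0.0919, 0.2255]
tool_rot: [-2.219, -2.224, -0.001]
ft_force: [-0.1, -0.2, -0.0]
grip_width: 1.001
grip_force: 0.0
```

```bash
python3 - <<'E'
from h import *
im,X=cloud("side");cv2.imwrite("pics/s2.png",im)
print(ctrl.get_state()["position"],ctrl.get_state()["tool_rot"])
for z0,z1 in((.09,.13),(.13,.158)):
    Q=X[(abs(X[...,0]-.569)<.03)&(abs(X[...,1]+.094)<.03)&(X[...,2]>z0)&(X[...,2]<z1)];print(len(Q),Q.mean(0))
E
```

```text
[ 0.56809632 -0.09192999  0.22568043] [2.21875032e+00 2.22405113e+00 5.06485038e-04]
244 [ 0.56368738 -0.10150094  0.11043405]
183 [ 0.56371899 -0.10141505  0.14416109]
```

View pics/s2.png

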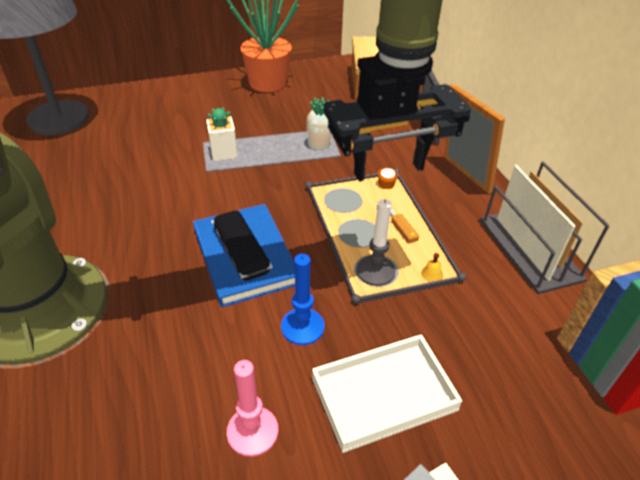

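Vase (318,127) and planter (222,135) both stand on the mat. The gripper is above the candlestick at (380,220).

```bash
python3 -m handwheel '[[0.087,-0.002,0,0.03,0,0,0],[0.087,0,0,0.04,0,0,0],[0.087,0,0,0.03,0,0,0],[0.07,0,0,0.02,0,0,0],[0.05,0,0,0,0,0,0],[0.04,0,0,0,0,0,0],[0.03,0,0,0,0,0,0],[0.025,0,0,0,0,0,0],[0.018,0,0,0,0,0,0],[0.012,0,0,0,0,0,0],[0.012,0,0,0,0,0,0],[0.012,0,0,0,0,0,0]]' 30 && python3 -m handwheel '[[0.012,0,0,0,0,0,0],[0.012,0,0,0,0,0,0]]'
```

```text
time: 18.7
position: [0.5681, -0.0965, 0.1054]
tool_rot: [-2.222, -2.22, 0.001]
ft_force: [-1.5, -0.1, 1.5]
grip_width: 0.256
grip_force: 30.0
time: 18.95
position: [0.5681, -0.0965, 0.1053]
tool_rot: [-2.222, -2.22, 0.001]
ft_force: [-1.7, -0.4, 2.2]
grip_width: 0.256
grip_force: 30.0
```

```bash
python3 -m handwheel '[[0.012,0,0,-0.01,0,0,0],[0.012,0,0,-0.025,0,0,0],[0.012,0,0,-0.025,0,0,0],[0.012,0.015,-0.003,0,0,0,0],[0.012,0.03,-0.006,0,0,0,0],[0.012,0.045,-0.009,0,0,0,0],[0.012,0.045,-0.009,0,0,0,0],[0.012,0.045,-0.009,0,0,0,0],[0.012,0.045,-0.009,0,0,0,0],[0.012,0.045,-0.009,0,0,0,0],[0.012,0.045,-0.009,0,0,0,0],[0.012,0.045,-0.009,0,0,0,0]]' && python3 -m handwheel '[[0.012,0.037,-0.008,0,0,0,0],[0.012,0.02,-0.004,0,0,0,0],[0.012,0.01,0,0,0,0,0],[0.012,0,0,0,0,0,0],[0.012,0,0,0.025,0,0,0],[0.012,0,0,0.022,0,0,0],[0.012,0,0,0.01,0,0,0],[0.012,0,0,0.004,0,0,0],[0.012,0,0,0,0,0,0],[0.012,0,0,0,0,0,0]]'
```

```text
time: 20.45
position: [0.4945, 0.2656, 0.1639]
tool_rot: [-2.221, -2.221, 0.003]
ft_force: [-0.2, 0.3, -5.7]
grip_width: 0.256
grip_force: 30.0
time: 21.7
position: [0.4852, 0.3311, 0.1051]
tool_rot: [2.222, 2.22, 0.002]
ft_force: [-0.6, 0.1, -4.2]
grip_width: 0.259
grip_force: 30.0
```

```bash
python3 -m handwheel '[[0.012,0,0,0.0015,0,0,0],[0.012,0,0,0.001,0,0,0],[0.012,0,0,0.001,0,0,0],[0.012,0,0,0,0,0,0],[0.012,0,0,0,0,0,0]]'
```

```text
time: 22.32
position: [0.485, 0.331, 0.1023]
tool_rot: [2.222, 2.22, 0.001]
ft_force: [-3.0, -2.4, 5.1]
grip_width: 0.257
grip_force: 30.0
```

```bash
python3 -m handwheel '[[0.03,0,0,0,0,0,0],[0.05,0,0,0,0,0,0],[0.06,0,0,0,0,0,0],[0.06,0,0,0,0,0,0],[0.06,0,0,-0.03,0,0,0],[0.06,0,0,-0.05,0,0,0],[0.06,0,0,-0.06,0,0,0],[0.06,0,0,0,0,0,0],[0.06,0,0,0,0,0,0]]' && cat > k.py <<'E'
from h import *
print(ctrl.get_state()["position"])
for n in("top","side"):
    im,X=cloud(n);cv2.imwrite(f"pics/{n}3.png",im);h=cv2.cvtColor(im,cv2.COLOR_BGR2HSV)
    k=(abs(X[...,0]-.657)<.035)&(abs(X[...,1]+.014)<.065)&(h[...,0]<20)&(h[...,1]>165)&(X[...,2]>.012)&(X[...,2]<.03)
    Q=X[k];print(n,len(Q),cv2.minAreaRect((Q[:,:2]*1000).astype(np.float32)),Q[Q[:,2]>np.median(Q[:,2])-.003].mean(0),np.percentile(Q[:,2],[50,95]))
    k=(abs(X[...,0]-.657)<.03)&(abs(X[...,1]-.05)<.015)&(X[...,2]>.010)&(X[...,2]<.03);print("shaft",k.sum(),X[k].mean(0))
E
python3 k.py
```

```text
time: 23.45
position: [0.4846, 0.3304, 0.2404]
tool_rot: [2.222, 2.22, -0.001]
ft_force: [-0.1, 0.5, -1.0]
grip_width: 0.689
grip_force: 0.0
[0.48464095 0.33040812 0.24041818]
top 295 ((658.9444580078125, -11.94510269165039), (21.977766036987305, 68.7629623413086), 6.338557243347168) [ 0.65879688 -0.01142044  0.02194054] [0.02146504 0.02521996]
shaft 97 [0.65005459 0.05509338 0.01624249]
side 373 ((659.0160522460938, -12.393360137939453), (25.40876007080078, 74.94432830810547), 5.337921619415283) [ 0.65807388 -0.01458178  0.0210499 ] [0.02065469 0.02328473]
shaft 84 [0.64662796 0.05372579 0.0155509 ]
```

View pics/side3.png

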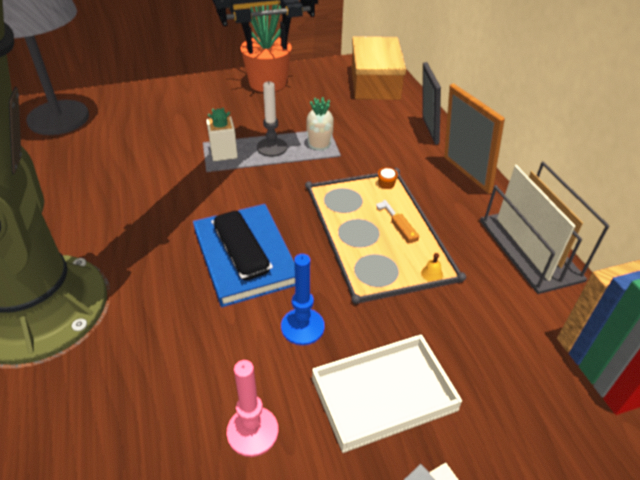

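All three ornaments stand on the mat, candlestick at (270,130). The key handle is clear at (405,228), shaft towards the tealight.

```bash
python3 -m handwheel '[[0.06,-0.025,0.013,0,0,0,0],[0.06,-0.05,0.025,0,0,0,0],[0.06,-0.05,0.025,0,0,0,0],[0.06,-0.05,0.025,0,0,0,0],[0.06,-0.05,0.025,0,0,0,0],[0.06,-0.05,0.025,0,0,0,0],[0.06,-0.045,0.023,0,0,0,0],[0.06,-0.023,0.013,0,0,0,0],[0.06,0,0,0.05,0,0,-2.5],[0.06,0,0,0.05,0,0,-3],[0.06,0,0,0,0,0,0],[0.06,0,0,0,0,0,0]]'
```

```text
time: 25.05
position: [0.6591, -0.0112, 0.1425]
tool_rot: [2.112, 2.325, 0.003]
ft_force: [0.2, -0.3, -0.1]
grip_width: 0.687
grip_force: 0.0
```

```bash
python3 -m handwheel '[[0.06,-0.0015,0,0.03,0,0,0],[0.06,0,0,0.04,0,0,0],[0.06,0,0,0.03,0,0,0],[0.06,0,0,0.018,0,0,0],[0.06,0,0,0.011,0,0,0],[0.06,0,0,0,0,0,0],[0.06,0,0,0,0,0,0]]' && python3 -m handwheel '[[0.045,0,0,0,0,0,0],[0.03,0,0,0,0,0,0],[0.015,0,0,0,0,0,0],[0.015,0,0,0,0,0,0],[0.015,0,0,0,0,0,0],[0.015,0,0,0,0,0,0],[0.015,0,0,0,0,0,0]]' 25
```

```text
time: 25.92
position: [0.6596, -0.0138, 0.0132]
tool_rot: [2.112, 2.323, 0.002]
ft_force: [0.9, -0.2, 0.0]
grip_width: 0.69
grip_force: 0.0
time: 26.8
position: [0.6586, -0.0139, 0.0118]
tool_rot: [2.113, 2.325, 0.0]
ft_force: [-0.9, -0.7, 0.2]
grip_width: 0.271
grip_force: 25.0
```

```bash
python3 -m handwheel '[[0.015,0,0,-0.02,0,0,0],[0.015,0,0,-0.05,0,0,0],[0.015,0,0,-0.06,0,0,0],[0.015,0,0,-0.06,0,0,10.5],[0.015,0,0,0,0,0,10.5],[0.015,0,0,0,0,0,10.5],[0.015,0,0,0,0,0,10.5],[0.015,0,0,0,0,0,10.5],[0.015,0,0,0,0,0,10.5],[0.015,0,0,0,0,0,10.5],[0.015,0,0,0,0,0,10.5],[0.015,0,0,0,0,0,9]]' && python3 -m handwheel '[[0.015,0,0,0,0,0,0],[0.015,0,0,0,0,0,0]]'
```

```text
time: 28.3
position: [0.6585, -0.0134, 0.2033]
tool_rot: [-3.141, -0.06, -0.002]
ft_force: [-0.6, -0.7, -0.3]
grip_width: 0.273
grip_force: 25.0
time: 28.55
position: [0.6586, -0.0137, 0.2026]
tool_rot: [-3.141, -0.072, -0.001]
ft_force: [-0.3, -0.5, -0.9]
grip_width: 0.266
grip_force: 25.0
```

```bash
python3 -m handwheel '[[0.015,-0.013,0.019,0,0,0,0],[0.015,-0.026,0.037,0,0,0,0],[0.015,-0.026,0.037,0,0,0,0],[0.015,-0.026,0.037,0,0,0,0],[0.015,-0.026,0.038,0,0,0,0],[0.015,-0.026,0.038,0,0,0,0],[0.015,-0.026,0.038,0,0,0,0],[0.015,-0.026,0.037,0,0,0,0],[0.015,-0.012,0.017,0,0,0,0],[0.015,0,0,0,0,0,0],[0.015,0,0,0.05,0,0,0],[0.015,0,0,0.05,0,0,0]]' && python3 -m handwheel '[[0.015,0,0,0,0,0,0],[0.015,0,0,0,0,0,0]]'
```

```text
time: 30.05
position: [0.4655, -0.3197, 0.1016]
tool_rot: [3.14, 0.07, 0.004]
ft_force: [0.3, -0.7, -1.2]
grip_width: 0.271
grip_force: 25.0
time: 30.3
position: [0.4659, -0.3205, 0.1038]
tool_rot: [3.14, 0.069, 0.003]
ft_force: [0.4, -0.5, -0.0]
grip_width: 0.273
grip_force: 25.0
```

```bash
python3 - <<'E'
from h import *
im,X=cloud("side");cv2.imwrite("pics/s4.png",im[200:480,200:560])
E
```

```text
(no output)
```

View pics/s4.png

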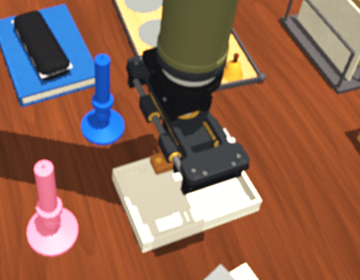

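Key is above the dish (crop about (190,170)), well clear of the decoys.

```bash
python3 -m handwheel '[[0.015,0,0,0.03,0,0,0],[0.015,0,0,0.03,0,0,0],[0.015,0,0,0.018,0,0,0],[0.015,0,0,0.01,0,0,0],[0.015,0,0,0,0,0,0],[0.015,0,0,0.002,0,0,0],[0.015,0,0,0.001,0,0,0],[0.015,0,0,0,0,0,0],[0.015,0,0,0,0,0,0]]'
```

```text
time: 31.48
position: [0.4646, -0.3207, 0.0111]
tool_rot: [3.141, 0.067, 0.0]
ft_force: [0.4, -0.6, -0.7]
grip_width: 0.271
grip_force: 25.0
```

```bash
python3 -m handwheel '[[0.015,0,0,0.0007,0,0,0],[0.015,0,0,0,0,0,0],[0.03,0,0,0,0,0,0],[0.045,0,0,0,0,0,0],[0.045,0,0,0,0,0,0],[0.045,0,0,-0.01,0,0,0],[0.045,0,0,-0.04,0,0,0],[0.045,0,0,-0.06,0,0,0],[0.045,0,0,-0.06,0,0,0],[0.045,0,0,-0.06,0,0,0],[0.045,0,0,0,0,0,0],[0.045,0,0,0,0,0,0]]'
```

```text
time: 32.98
position: [0.4643, -0.3204, 0.2403]
tool_rot: [3.14, 0.067, 0.0]
ft_force: [1.1, -0.2, -0.4]
grip_width: 0.515
grip_force: 0.0
```

```bash
python3 -m handwheel '[[0.06,0,0,0,0,0,-10.5],[0.06,0,0,0,0,0,-10.5],[0.06,0,0,0,0,0,-10.5],[0.06,0,0,0,0,0,-10.5],[0.06,0,0,0,0,0,-10.5],[0.06,0,0,0,0,0,-10.5],[0.06,0,0,0,0,0,-10.5],[0.06,0,0,0,0,0,-10.5],[0.06,0,0,0,0,0,-3.5],[0.06,0.03,0.002,0,0,0,0],[0.06,0.05,0.002,0,0,0,0],[0.06,0.05,0.002,0,0,0,0]]' && python3 -m handwheel '[[0.06,0.052,0.002,0,0,0,0],[0.06,0.052,0.002,0,0,0,0],[0.06,0.052,0.002,0,0,0,0],[0.06,0.052,0.002,0,0,0,0],[0.06,0.052,0.002,0,0,0,0],[0.06,0.052,0.002,0,0,0,0],[0.06,0.052,0.002,0,0,0,0],[0.06,0.052,0,0,0,0,0],[0.06,0.052,0,0,0,0,0],[0.06,0.035,0,0,0,0,0],[0.06,0.017,0,0,0,0,0],[0.06,0,0,0,0,0,0]]' && python3 - <<'E'
from h import *
print(ctrl.get_state()["position"],ctrl.get_state()["tool_rot"])
im,X=cloud("side");cv2.imwrite("pics/s5.png",im)
h=cv2.cvtColor(im,cv2.COLOR_BGR2HSV)
k=(abs(X[...,0]-.49)<.09)&(abs(X[...,1]+.32)<.06)&(h[...,0]<20)&(h[...,1]>165)&(X[...,2]<.04);print(k.sum(),X[k].mean(0))
Q=X[k];print(cv2.minAreaRect((Q[:,:2]*1000).astype(np.float32)))
E
```

```text
time: 34.48
position: [0.4694, -0.1889, 0.238]
tool_rot: [-2.221, -2.217, 0.001]
ft_force: [0.1, 0.3, 0.3]
grip_width: 0.688
grip_force: 0.0
time: 35.98
position: [0.4833, 0.3305, 0.2382]
tool_rot: [-2.217, -2.223, 0.005]
ft_force: [-0.2, 0.2, 0.7]
grip_width: 0.69
grip_force: 0.0
[0.48332961 0.33047631 0.23820117] [-2.21662921 -2.22274718  0.00470685]
766 [ 0.47087175 -0.32815848  0.01818758]
((489.20361328125, -345.2143249511719), (69.42955780029297, 178.2543487548828), 89.94091033935547)
```

View pics/s5.png

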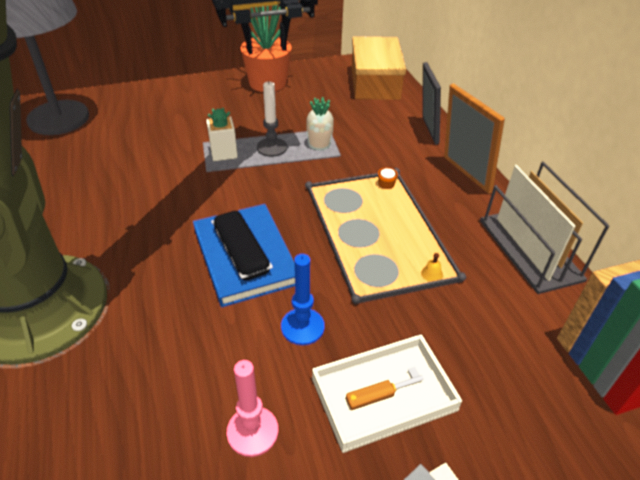

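The key lies flat in the dish at (385,388), and the ornaments still stand on the mat. Now the candlestick goes back.

```bash
python3 -m handwheel '[[0.06,0.0005,0.0015,0.03,0,0,0],[0.06,0,0,0.04,0,0,0],[0.06,0,0,0.04,0,0,0],[0.06,0,0,0.02,0,0,0],[0.06,0,0,0.005,0,0,0],[0.045,0,0,0,0,0,0],[0.03,0,0,0,0,0,0],[0.02,0,0,0,0,0,0],[0.012,0,0,0,0,0,0],[0.012,0,0,0,0,0,0],[0.012,0,0,0,0,0,0],[0.012,0,0,0,0,0,0]]' 30
```

```text
time: 37.52
position: [0.4863, 0.3301, 0.1052]
tool_rot: [-2.222, -2.221, 0.001]
ft_force: [-2.1, 0.1, 2.3]
grip_width: 0.26
grip_force: 30.0
```

```bash
python3 -m handwheel '[[0.012,0,0,-0.01,0,0,0],[0.012,0,0,-0.025,0,0,0],[0.012,0,0,-0.025,0,0,0],[0.012,-0.015,0.003,0,0,0,0],[0.012,-0.03,0.006,0,0,0,0],[0.012,-0.045,0.009,0,0,0,0],[0.012,-0.045,0.009,0,0,0,0],[0.012,-0.045,0.009,0,0,0,0],[0.012,-0.045,0.009,0,0,0,0],[0.012,-0.045,0.009,0,0,0,0],[0.012,-0.045,0.009,0,0,0,0],[0.012,-0.045,0.009,0,0,0,0]]' && python3 -m handwheel '[[0.012,-0.037,0.006,0,0,0,0],[0.012,-0.02,0.003,0,0,0,0],[0.012,-0.01,0.001,0,0,0,0],[0.012,0,0,0,0,0,0],[0.012,0,0,0.025,0,0,0],[0.012,0,0,0.018,0,0,0],[0.012,0,0,0.008,0,0,0],[0.012,0,0,0,0,0,0],[0.012,0,0,0,0,0,0]]'
```

```text
time: 39.02
position: [0.557, -0.0335, 0.1636]
tool_rot: [-2.223, -2.218, 0.004]
ft_force: [-0.2, -0.1, -3.9]
grip_width: 0.258
grip_force: 30.0
time: 40.15
position: [0.5688, -0.097, 0.1149]
tool_rot: [2.221, 2.22, 0.001]
ft_force: [-0.1, -0.3, -4.1]
grip_width: 0.253
grip_force: 30.0
```

```bash
python3 -m handwheel '[[0.012,0,-0.0005,0.003,0,0,0],[0.012,0,0,0.002,0,0,0],[0.012,0,0,0.001,0,0,0],[0.012,0,0,0,0,0,0],[0.012,0,0,0,0,0,0]]'
```

```text
time: 40.78
position: [0.5677, -0.0972, 0.1082]
tool_rot: [2.222, 2.22, -0.0]
ft_force: [-0.3, -0.1, -3.2]
grip_width: 0.261
grip_force: 30.0
```

```bash
python3 -m handwheel '[[0.012,0,0,0.001,0,0,0],[0.012,0,0,0.0005,0,0,0],[0.012,0,0,0,0,0,0],[0.012,0,0,0,0,0,0]]'
```

```text
time: 41.28
position: [0.5679, -0.0972, 0.1082]
tool_rot: [2.222, 2.22, -0.001]
ft_force: [-4.6, 0.1, 6.1]
grip_width: 0.258
grip_force: 30.0
```

```bash
python3 -m handwheel '[[0.025,0,0,0,0,0,0],[0.045,0,0,0,0,0,0],[0.06,0,0,0,0,0,0],[0.06,0,0,0,0,0,0],[0.06,0,0,-0.03,0,0,0],[0.06,0,0,-0.05,0,0,0],[0.06,0,0,-0.05,0,0,0],[0.087,0.03,-0.013,0,0,0,0],[0.087,0.05,-0.022,0,0,0,0],[0.087,0.05,-0.022,0,0,0,0],[0.087,0.05,-0.022,0,0,0,0],[0.087,0.05,-0.022,0,0,0,0]]' && python3 -m handwheel '[[0.087,0.05,-0.022,0,0,0,0],[0.087,0.05,-0.022,0,0,0,0],[0.087,0.05,-0.022,0,0,0,0],[0.087,0.04,-0.018,0,0,0,0],[0.087,0.019,-0.007,0,0,0,0],[0.087,0,0,0.04,0,0,2],[0.087,0,0,0.03,0,0,2],[0.087,0,0,0,0,0,0],[0.087,0,0,0,0,0,0]]'
```

```text
time: 42.78
position: [0.4661, 0.1346, 0.2367]
tool_rot: [2.222, 2.22, 0.0]
ft_force: [0.5, 0.1, 0.1]
grip_width: 0.993
grip_force: 0.0
time: 43.9
position: [0.3765, 0.3427, 0.1677]
tool_rot: [-2.298, -2.142, -0.002]
ft_force: [0.9, -0.3, 0.6]
grip_width: 1.0
grip_force: 0.0
```

```bash
python3 -m handwheel '[[0.087,-0.001,-0.0005,0.03,0,0,0],[0.087,0,0,0.04,0,0,0],[0.087,0,0,0.03,0,0,0],[0.087,0,0,0.015,0,0,0],[0.087,0,0,0.0065,0,0,0],[0.087,0,0,0,0,0,0],[0.07,0,0,0,0,0,0],[0.06,0,0,0,0,0,0],[0.045,0,0,0,0,0,0],[0.045,0,0,0,0,0,0],[0.045,0,0,0,0,0,0],[0.045,0,0,0,0,0,0]]' 25 && python3 -m handwheel '[[0.045,0,0,0,0,0,0],[0.045,0,0,0,0,0,0]]'
```

```text
time: 45.4
position: [0.3757, 0.341, 0.0452]
tool_rot: [2.298, 2.141, 0.0]
ft_force: [1.2, -0.6, 2.1]
grip_width: 0.616
grip_force: 25.0
time: 45.65
position: [0.3757, 0.341, 0.0452]
tool_rot: [2.298, 2.141, 0.0]
ft_force: [0.6, -0.3, 1.9]
grip_width: 0.619
grip_force: 25.0
```

```bash
python3 -m handwheel '[[0.045,0,0,-0.01,0,0,0],[0.045,0,0,-0.03,0,0,0],[0.045,0,0,-0.04,0,0,0],[0.045,-0.02,0.014,0,0,0,0],[0.045,-0.04,0.027,0,0,0,0],[0.045,-0.04,0.027,0,0,0,0],[0.045,-0.04,0.027,0,0,0,0],[0.045,-0.04,0.027,0,0,0,0],[0.045,-0.04,0.027,0,0,0,0],[0.045,-0.04,0.027,0,0,0,0],[0.045,-0.04,0.027,0,0,0,0],[0.045,-0.021,0.015,0,0,0,0]]' && python3 -m handwheel '[[0.045,0,0,0,0,0,0],[0.045,0,0,0.03,0,0,0],[0.045,0,0,0.03,0,0,0],[0.045,0,0,0.01,0,0,0],[0.045,0,0,0,0,0,0],[0.045,0,0,0,0,0,0]]'
```

```text
time: 47.15
position: [0.5706, 0.0022, 0.1245]
tool_rot: [-2.302, -2.137, 0.002]
ft_force: [-0.3, 0.1, -5.0]
grip_width: 0.62
grip_force: 25.0
time: 47.9
position: [0.5711, 0.0061, 0.0565]
tool_rot: [2.297, 2.141, 0.002]
ft_force: [0.4, 0.5, -4.0]
grip_width: 0.619
grip_force: 25.0
```

```bash
python3 -m handwheel '[[0.045,0,0.0005,0.004,0,0,0],[0.045,0,0,0.003,0,0,0],[0.045,0,0,0.001,0,0,0],[0.045,0,0,0,0,0,0],[0.045,0,0,0,0,0,0]]'
```

```text
time: 48.52
position: [0.5712, 0.0052, 0.0482]
tool_rot: [2.298, 2.141, -0.0]
ft_force: [-2.3, -0.7, 4.9]
grip_width: 0.616
grip_force: 25.0
```

```bash
python3 -m handwheel '[[0.07,0,0,0,0,0,0],[0.08,0,0,0,0,0,0],[0.087,0,0,0,0,0,0],[0.087,0,0,0,0,0,0],[0.087,0,0,-0.03,0,0,0],[0.087,0,0,-0.05,0,0,0],[0.087,0,0,-0.05,0,0,-4],[0.087,0.03,0.002,-0.01,0,0,0],[0.087,0.05,0.004,0,0,0,0],[0.087,0.055,0.004,0,0,0,0],[0.087,0.055,0.004,0,0,0,0],[0.087,0.055,0.004,0,0,0,0]]' && python3 -m handwheel '[[0.087,0.045,0.003,0,0,0,0],[0.087,0.025,0.002,0,0,0,0],[0.087,0,0,0,0,0,0],[0.087,0,0,0,0,0,0]]' && python3 - <<'E'
from h import *
im,X=cloud("side");cv2.imwrite("pics/s6.png",im)
E
```

```text
time: 50.02
position: [0.5892, 0.2518, 0.187]
tool_rot: [2.223, 2.219, 0.0]
ft_force: [1.6, 0.4, 0.6]
grip_width: 1.0
grip_force: 0.0
time: 50.52
position: [0.5944, 0.3191, 0.1868]
tool_rot: [2.223, 2.219, -0.002]
ft_force: [0.1, 0.1, 0.4]
grip_width: 0.997
grip_force: 0.0
```

View pics/s6.png

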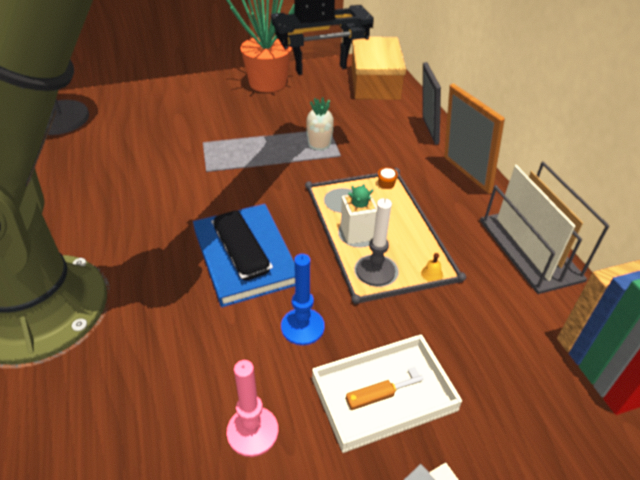

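Planter (358,215) and candlestick (377,245) are back at their starting pixels. Next, the vase at (320,127).

```bash
python3 -m handwheel '[[0.087,0.001,0,0.03,0,0,0],[0.087,0,0,0.04,0,0,0],[0.087,0,0,0.04,0,0,0],[0.087,0,0,0.02,0,0,0],[0.087,0,0,0.011,0,0,0],[0.087,0,0,0,0,0,0],[0.07,0,0,0,0,0,0],[0.06,0,0,0,0,0,0],[0.05,0,0,0,0,0,0],[0.05,0,0,0,0,0,0],[0.05,0,0,0,0,0,0],[0.05,0,0,0,0,0,0]]' 25 && python3 -m handwheel '[[0.05,0,0,0,0,0,0],[0.05,0,0,0,0,0,0]]'
```

```text
time: 52.08
position: [0.5942, 0.3216, 0.0465]
tool_rot: [2.222, 2.22, 0.001]
ft_force: [0.1, -1.1, 3.7]
grip_width: 0.688
grip_force: 25.0
time: 52.32
position: [0.5943, 0.3216, 0.0466]
tool_rot: [2.222, 2.22, 0.001]
ft_force: [-0.3, -0.6, 5.7]
grip_width: 0.681
grip_force: 25.0
```

```bash
python3 -m handwheel '[[0.05,0,0,-0.01,0,0,0],[0.05,0,0,-0.03,0,0,0],[0.05,0,0,-0.04,0,0,0],[0.05,-0.02,0,0,0,0,0],[0.05,-0.04,-0.003,0,0,0,0],[0.05,-0.045,-0.003,0,0,0,0],[0.05,-0.045,-0.003,0,0,0,0],[0.05,-0.04,-0.003,0,0,0,0],[0.05,-0.02,0,0,0,0,0],[0.05,0,0,0,0,0,0],[0.05,0,0,0.04,0,0,0],[0.05,0,0,0.028,0,0,0]]' && python3 -m handwheel '[[0.05,0,0,0.003,0,0,0],[0.05,0,0,0,0,0,0],[0.05,0,0,0.003,0,0,0],[0.05,0,0,0,0,0,0],[0.05,0,0,0,0,0,0]]'
```

```text
time: 53.82
position: [0.5809, 0.1132, 0.0568]
tool_rot: [-2.219, -2.222, 0.0]
ft_force: [1.2, -0.6, -2.5]
grip_width: 0.68
grip_force: 25.0
time: 54.45
position: [0.5822, 0.1114, 0.0526]
tool_rot: [2.222, 2.22, 0.001]
ft_force: [0.2, 0.4, -2.7]
grip_width: 0.681
grip_force: 25.0
```

```bash
python3 -m handwheel '[[0.05,0,0,0.0015,0,0,0],[0.05,0,0,0.001,0,0,0],[0.05,0,0,0.001,0,0,0],[0.05,0,0,0,0,0,0],[0.05,0,0,0,0,0,0]]'
```

```text
time: 55.08
position: [0.5819, 0.1114, 0.0495]
tool_rot: [2.222, 2.22, -0.001]
ft_force: [-3.3, -1.2, 5.8]
grip_width: 0.681
grip_force: 25.0
```

```bash
python3 -m handwheel '[[0.07,0,0,0,0,0,0],[0.08,0,0,0,0,0,0],[0.087,0,0,0,0,0,0],[0.087,0,0,0,0,0,0],[0.087,0,0,-0.03,0,0,0],[0.087,0,0,-0.05,0,0,0],[0.087,0,0,-0.06,0,0,0],[0.087,0.05,0,-0.01,0,0,0],[0.087,0.05,0,0,0,0,0],[0.087,0.05,0,0,0,0,0],[0.087,0.05,0,0,0,0,0],[0.087,0,0,0,0,0,0]]' && python3 - <<'E'
from h import *
for n in("top","side"):
    im,X=cloud(n);cv2.imwrite(f"pics/{n}7.png",im);X0=np.load(n+"0.npy")
    for k,c,z0,z1 in(("vase",(.582,.109),.03,.1),("pl",(.572,.009),.03,.083),("cand",(.57,-.094),.03,.16),("tea",(.683,.13),.012,.05),("bell",(.658,-.134),.012,.07)):
        f=lambda Y:Y[(np.hypot(Y[...,0]-c[0],Y[...,1]-c[1])<.042)&(Y[...,2]>z0)&(Y[...,2]<z1)]
        print(n,k,len(f(X0)),len(f(X)),(f(X).mean(0)-f(X0).mean(0)).round(4))
E
```

```text
time: 56.58
position: [0.579, 0.3178, 0.1987]
tool_rot: [-2.21, -2.228, -0.002]
ft_force: [-0.1, 0.4, -0.8]
grip_width: 1.0
grip_force: 0.0
top vase 562 559 [-0.0001 -0.0003  0.0001]
top pl 424 434 [ 0.0007 -0.0002 -0.0004]
top cand 185 183 [-0.0006 -0.0003 -0.0006]
top tea 416 407 [-0.0002 -0.0004  0.0001]
top bell 276 271 [-0.0001  0.0003  0.0004]
side vase 796 810 [ 0.     -0.0003 -0.0003]
side pl 1000 1007 [-0.0003 -0.001  -0.0006]
side cand 833 839 [-0.0005 -0.0001  0.0003]
side tea 363 372 [ 0.0009 -0.0003 -0.0002]
side bell 420 420 [ 0.0001 -0.      0.0002]
```

View pics/top7.png

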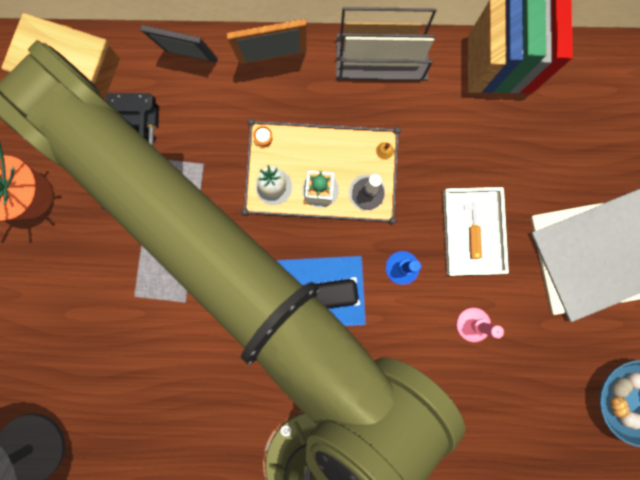

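The ornaments are back within about 1 mm: vase (271,183), planter (320,187), candlestick (368,190). The key is in the dish at (475,231), and the robot is clear.

```bash
python3 -c "
from bench import ctrl
print(ctrl.close_job())"
```

```text
the job is handed in; nothing more can be done
None
```

The job is handed in at about 57 s on the clock: the key lies flat in the dish, and the vase, planter and candlestick stand on their own coasters within about 1 mm of where they began, with the tealight and bell unmoved; no verdict came back.

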